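Clear the pile off the wipes carton

TASK

The pellet-pressing things have been piled on the wipes carton so that it cannot be opened. Take the pile apart and set each thing upright and flat inside the rim of its own dish: the steel die in the small square dish, its ram pin in the small round dish, the white disc box in the oblong dish and the tape roll in the large round dish. Leave the carton standing where it is.

Things in the scene. Friction and masses are not known exactly. Their poses are not given: they have to be found in the camera images.
- die_center (a point): Knurled steel pellet die, a short upright cylinder with a hole in its top, 26 mm in diameter, 19 mm high, 85 g. It starts on one end of the white disc box (either end). The point is its centre, half-way up; z is its upright axis. It goes in the small square dish.
- ram_pin_center (a point): Steel ram pin of the die: a thinner upright pin on a round foot, foot 21 mm in diameter, 26 mm high in all, 30 g. It starts upright on the other end of the disc box. The point is its centre, half-way up; z is its upright axis. It goes in the small round dish.
- disc_box_center (a point): Small oblong white box of window discs, 31 mm (its x) by 82 mm (its y) by 29 mm high, 60 g. It starts lying across the tape roll and carries die and ram pin, both on its middle line about 25 mm either side of its centre. The point is its centre, half-way up. It goes in the oblong dish, long side along long side, either way round.
- tape_center (a point): Flat roll of cream label tape, 54 mm in diameter, 19 mm high, 50 g, lying on the wipes carton, under the disc box. The point is its centre, half-way up; z is its axis. It goes in the large round dish.
- carton_center (a point): White and green wipes carton at the bottom of the pile, 71 mm (its x) by 115 mm (its y) by 46 mm high, about 250 g, loose on the worktop; it stays where it is. The point is its centre, half-way up.
- dish_square_floor (a point): Small square dish, for the die: 48 mm by 48 mm inside the rim, its sides along the point's x and y. Plain grey, fixed to the worktop; floor 2 mm thick, rim 3 mm wide with its top 6 mm above the worktop (4 mm above the floor). The point is the centre of the floor's upper face; z is up.
- dish_small_floor (a point): Small round dish, for the ram pin: 43 mm in diameter inside the rim. Plain grey, fixed to the worktop; floor 2 mm thick, rim 3 mm wide with its top 6 mm above the worktop (4 mm above the floor). The point is the centre of the floor's upper face; z is up.
- dish_oblong_floor (a point): Oblong dish, for the disc box: 54 mm (its x) by 104 mm (its y) inside the rim. Plain grey, fixed to the worktop; floor 2 mm thick, rim 3 mm wide with its top 6 mm above the worktop (4 mm above the floor). The point is the centre of the floor's upper face; z is up.
- dish_large_floor (a point): Large round dish, for the tape roll: 76 mm in diameter inside the rim. Plain grey, fixed to the worktop; floor 2 mm thick, rim 3 mm wide with its top 6 mm above the worktop (4 mm above the floor). The point is the centre of the floor's upper face; z is up.
Mind the look-alikes: they are no part of the job. What is shaped like the part that bears dish_small_floor but green is not meant.

How it is judged (in metres and radians):
At the end, for the whole second after the job is handed in: Each thing upright (0.05 rad) and flat on its own dish floor inside the rim: die, ram pin, disc box, tape within 16.5, 13.5, 16.5, 12.5 mm of the dish centre, disc box along its dish within 0.35 rad; released, at rest; carton upright within 30 mm of its start (horizontal distance between die_center and dish_square_floor below 0.0165 m and z of die_center in the frame of dish_square_floor between 0.0065 and 0.0113 m and angle between each of die_center, ram_pin_center, disc_box_center, tape_center, carton_center's own z axis and vertical below 0.05 rad and linear speed of each of die, ram_pin, disc_box, tape below 0.02 m/s and contact force between the fingers and die below 0.05 N and horizontal distance between ram_pin_center and dish_small_floor below 0.0135 m and z of ram_pin_center in the frame of dish_small_floor between 0.01 and 0.0148 m and contact force between the fingers and ram_pin below 0.05 N and horizontal distance between disc_box_center and dish_oblong_floor below 0.0165 m and z of disc_box_center in the frame of dish_oblong_floor between 0.0115 and 0.0163 m and contact force between the fingers and disc_box below 0.05 N and horizontal distance between tape_center and dish_large_floor below 0.0125 m and z of tape_center in the frame of dish_large_floor between 0.0065 and 0.0113 m and contact force between the fingers and tape below 0.05 N and angle between the y axis of disc_box_center and the y axis of dish_oblong_floor, either way round below 0.35 rad and distance of carton_center from where it was at the start of the episode below 0.03 m); the robot touches nothing.
It fails at once if the carton is moved more than 30 mm from its place (distance of carton_center from where it was at the start of the episode above 0.03 m).
It also fails if it takes over 115 s, if anything falls off the work surface, if the arm or the gripper's body presses on something with over 40 N, if the wrist force passes 120 N, or if a joint passes its speed limit or range.

ROBOT

A 6-joint arm with a two-finger parallel gripper is mounted at the origin on a cart in front of the work surface, level with it; the furniture and walls round the work are solid. World frame = base frame: x ahead of the robot, y to its left, z up, the work surface at z = 0. Lengths are in mm, angles in rad, forces in N, time in s.
With the tool pointing down it reaches from about 275 to 750 mm from the base axis. Payload 10.2 kg.
Tool frame: the origin (TCP) lies at the very end of the fingers, on their centre line; the grasp point (between the pads) lies 19 mm behind it; z points along the fingers, y is the line along which they close (so a half turn about z gives the same grasp; the last joint's range is limited). The gripper opens to 85 mm and grips with 20 to 120 N. Pads are 22 mm wide; open, the fingers measure 114 mm over their backs; the gripper's body (76 mm by 85 mm) begins 54 mm behind the grasp point. The pads swing forward as they close: fully open they stand 13 mm farther back than shut.
Start: joints at [1.107, 0.313, 1.498, -0, 1.331, -0.223], TCP at [125.214, 509.855, 231.294] pointing down, gripper open.
Joint ranges: [-2.94, 2.94], [-0.97, 2.17], [0.19, 2.56], [-1.23, 4.37], [0.02, 3.11], [-2.88, 2.88]. Speed limits (rad/s): [2.39, 2.39, 3.01, 3.14, 3.14, 3.14].

INTERFACE

Orientations are given as a unit quaternion [w, x, y, z].
In Python, from rig import ctrl, optics gives the robot as it stands. The module is installed in compiled form; this text tells all that it offers.
- The arm moves only by the shell command python3 -m handwheel 'ROWS' [FORCE]. ROWS is JSON, a list that holds one entry, the list of rows, each a list of 5 numbers: the gripper command: -1 is fully open, 1 is shut, values between are in proportion, then the shift along the world's x, y, z in units of 50 mm (1.0 is 50 mm), then the turn about the world's z in units of 8 degrees (1.0 is 8 degrees). In form: [[[gripper, tx, ty, tz, twist], ...]]. A call has 1 to 10 rows; each row shifts and turns the commanded pose from where the row before left it; what a row does not reach is not made up. A row lasts 1/10 s, in which the tool goes at most 50 mm and 8.59 degrees, less where a joint would pass 70% of its speed; a pose out of reach is approached as far as the arm can. A call is refused whole if a number of a shift passes 1 or a number of a turn 1, either way. A call with a gripper value outside its range is refused whole. The fingers move at their own pace and stop on an object; FORCE is the grip in N (left out, the last holds). Time passes only in rows, so rows that do not move let the fingers close. It gives the time, the measured TCP pose, the force, the opening and the grip force at its end, in the units of the state.
- ctrl.sense(): the state, without advancing time (a new reading comes with each control period).
- optics.capture(name): name is "scene" or "top" or "wrist"; returns a dict with "img" (400x640x3 uint8, blue, green, red), "K" (3x3 intrinsics, pixels), "R" (3x3) and "t" (3): a world point X has camera coordinates R X + t. Camera axes: x right, y down, z forward; pixel columns grow to the right and rows downward; lengths in mm; the calibration is good to about 2 mm. A picture is of the moment at which its call begins. There is no depth.
- ctrl.finish_job(): hands the job in; it is judged then, once.
The state is a dict: "time_s": time; "joints": joint angles; "dq": joint speeds; "tau": joint torques, N m; "eef_pos": TCP position; "ee_rot": TCP orientation; "force": force on the tool from outside, world axes, zero at the start; "wrist_torque": the same for the moment, N m; "grip_width": opening from 0.0 (shut) to 1.0 (fully open); "grip_force": force on a finger pad.
Only numpy, scipy, OpenCV 4.12 (cv2) and the standard library are available. Lean on these libraries where they do the work, as an engineer would, in place of code of your own. Each camera call takes 0.05 s, during which the arm holds its last target. There are 200 camera calls.

## Working session

There is one attempt and no reset: what is moved stays moved. The work goes in short steps, Python scripts to look and compute and a shell command to move; the robot and the scene stay as the last step left them, time stands still between calls to the robot, and variables do not carry over. Pictures are saved under pics/ and viewed, at most 17 in all, crops included, and the job is handed in when it is done.

```bash
mkdir -p pics; cat > h.py <<'E'
import numpy as np, cv2
from rig import ctrl, optics
def snap(cam,name=None):
    c=optics.capture(cam)
    if name: cv2.imwrite('pics/'+name+'.png',c['img'])
    return c
def unproj(c,u,v,z):
    K,R,t=[np.array(c[k],float) for k in('K','R','t')]
    t=t.ravel(); o=-R.T@t; d=R.T@np.linalg.solve(K,[u,v,1.])
    return o+d*(z-o[2])/d[2]
def proj(c,X):
    K,R,t=[np.array(c[k],float) for k in('K','R','t')]
    p=K@(R@np.array(X,float)+t.ravel()); return p[:2]/p[2]
E
python3 - <<'E'
from h import *
s=ctrl.sense(); print(s['time_s'],s['eef_pos'],s['ee_rot'],s['grip_width'])
for n in('scene','top','wrist'):
    c=snap(n,n+'0'); print(n,-np.array(c['R']).T@np.array(c['t']).ravel())
E
```

```text
0.0 [125.10826505 509.60897448 230.7525223 ] [-2.04118350e-04  1.20122430e-01  9.92758885e-01 -5.96731514e-04] 1.0023315200920269
scene [  61.71841406 -329.61196209  845.9658556 ]
top [ 447.48707401    4.43936004 1034.67476331]
wrist [ 45.72403026 529.11774906 373.75491474]
```

View pics/scene0.png

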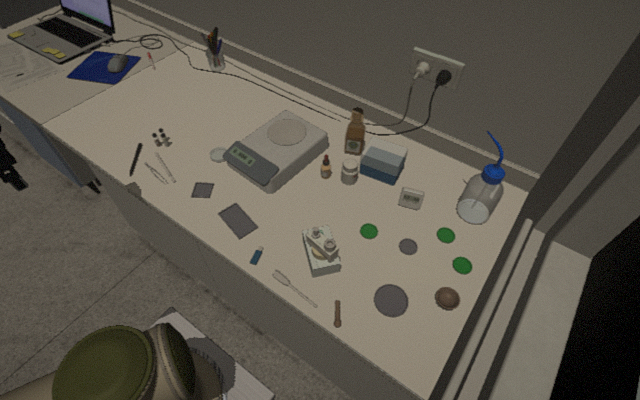

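View pics/top0.png

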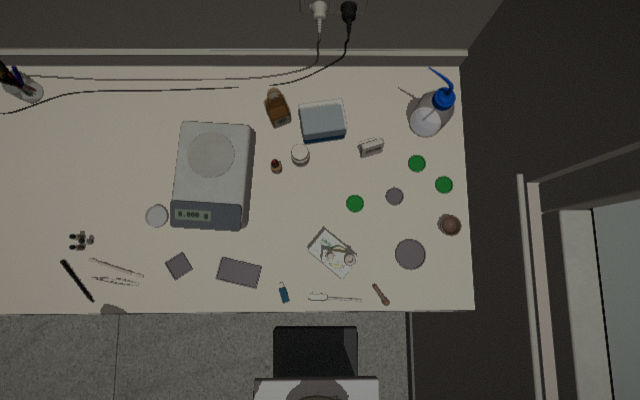

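The scene shows the pile on the carton at top (333,252) / scene (322,248). Candidates for the small round dish are grey at top (394,196) and green look-alikes at (355,203), (417,163) and (444,185), so I choose grey. The square dish is at (179,265), the oblong at (239,272), and the large round at (410,254); the pale disc at (157,216) and the bowl at (450,225) are not dishes. I'll take a close crop to check, with measurements.

```bash
python3 - <<'E'
from h import *
t=optics.capture('top'); s=optics.capture('scene')
a=cv2.resize(t['img'][180:290,290:430],None,fx=4,fy=4,interpolation=cv2.INTER_CUBIC)
b=cv2.resize(s['img'][215:285,285:425],None,fx=4,fy=4,interpolation=cv2.INTER_CUBIC)
m=np.vstack([a[:,:560],b[:,:560]]); m=np.clip(m*1.6,0,255).astype('uint8')
cv2.imwrite('pics/crop1.png',cv2.resize(m,None,fx=.82,fy=.82))
# dish segmentation: darker/greyer than worktop
for n,(u,v,r) in dict(square=(179,265,20),oblong=(239,272,30),small=(394,196,14),large=(410,254,20)).items():
    im=t['img'][v-r:v+r,u-r:u+r].astype(int); g=im.sum(2)
    thr,mk=cv2.threshold((g/3).astype('uint8'),0,255,cv2.THRESH_BINARY_INV+cv2.THRESH_OTSU)
    k,l,st,ce=cv2.connectedComponentsWithStats(mk); i=l[r,r]
    pts=np.argwhere(l==i)[:,::-1]+[u-r,v-r]
    W=np.array([unproj(t,*p,4)[:2] for p in pts],dtype=np.float32)
    print(n,st[i],ce[i]+[u-r,v-r],W.mean(0).round(1),[np.round(x,1) for x in cv2.minAreaRect(W)])
E
```

```text
square [  6   7  28  29 459] [178.34858388 265.64923747] [437.7 360.3] [array([437.8, 360.3]), array([56.3, 55.3]), np.float64(32.9)]
oblong [   7   15   46   32 1001] [238.36263736 272.26273726] [419.4 202.2] [array([419.5, 202.1]), array([111.9,  61.9]), np.float64(76.3)]
small [  5   5  19  19 262] [394.16793893 196.02290076] [ 621.3 -217.2] [array([ 621.5, -216.7]), array([48.6, 47.6]), np.float64(62.5)]
large [  5   5  31  31 763] [409.9095675 253.9017038] [ 464.3 -253.7] [array([ 464.3, -254. ]), array([80.6, 79.8]), np.float64(87.9)]
```

View pics/crop1.png

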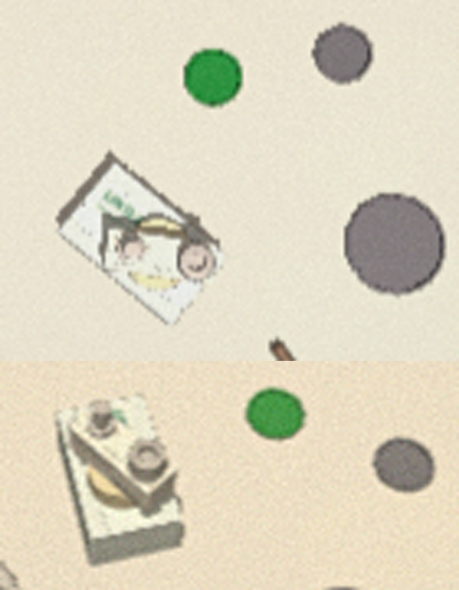

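The close crop (scale 3.28) shows the die, large with a hole, at crop (197,260) → top px (350,259). The ram pin is at (131,246) → (330,255), and the grey small dish sits beside the green one. Dish sizes match the spec.

```bash
python3 - <<'E'
from h import *
t=optics.capture('top'); s=optics.capture('scene')
f=3.28
for n,u,v,z in(('die',197,260,113),('ram',131,246,118)):
    print(n,'top',unproj(t,290+u/f,180+v/f,z).round(1))
for n,u,v,z in(('die',148,453,113),('ram',101,413,118)):
    print(n,'scene',unproj(s,285+u/f,215+(v-360.8)/f,z).round(1))
for p in((111,153),(60,222),(172,323),(222,245)): print('carton',unproj(t,290+p[0]/f,180+p[1]/f,46 ).round(1))
w=optics.capture('wrist'); st=ctrl.sense()
R=np.array(w['R']);print('view dir',R[2].round(3), 'imgx',R[0].round(3), w['K'][0])
E
```

```text
die top [450.8 -82.9 113. ]
ram top [461.1 -34.9 118. ]
die scene [452.  -84.6 113. ]
ram scene [457.  -40.2 118. ]
carton [534.8 -23.1  46. ]
carton [481.1  17.2  46. ]
carton [403.  -69.1  46. ]
carton [ 462.5 -109.    46. ]
view dir [ 0.307 -0.076 -0.949] imgx [ 0.239  0.971 -0.001] [355.79836939   0.         321.40332486]
```

Die, ram, and carton measurements are consistent with each other (the box's long axis is at about 79° in the world frame). I'll move above the pile with the tool y across the box.

```bash
python3 -m handwheel '[[[-1,0.47,-0.81,0.05,-0.77],[-1,0.47,-0.81,0.05,-0.77],[-1,0.47,-0.81,0.05,-0.77],[-1,0.47,-0.81,0.05,-0.77],[-1,0.47,-0.81,0.05,-0.77],[-1,0.47,-0.81,0.05,-0.77],[-1,0.47,-0.81,0.05,-0.77]]]' 30
python3 -m handwheel '[[[-1,0.47,-0.81,0.0,-0.77],[-1,0.47,-0.81,0.0,-0.77],[-1,0.47,-0.81,0.0,-0.77],[-1,0.47,-0.81,0.0,-0.77],[-1,0.47,-0.81,0.0,-0.77],[-1,0.47,-0.81,0.0,-0.77],[-1,0.47,-0.81,0.0,-0.77],[-1,0,0,0,0],[-1,0,0,0,0],[-1,0,0,0,0]]]'
python3 - <<'E'
from h import *
c=snap('wrist','w1'); 
E
```

```text
time_s: 1.1
eef_pos: [290.2, 224.7, 249.1]
ee_rot: [0.0, 0.478, 0.878, 0.0]
force: [0.8, 1.0, 0.7]
grip_width: 1.003
grip_force: 0.0
time_s: 2.1
eef_pos: [453.8, -56.3, 248.9]
ee_rot: [-0.0, 0.766, 0.643, 0.0]
force: [-0.0, -0.5, -0.4]
grip_width: 1.002
grip_force: 0.0
```

View pics/w1.png

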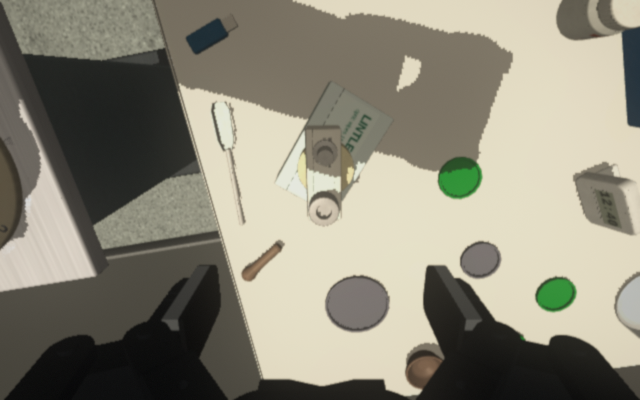

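The wrist view shows the die's top ring at (323,205), the ram pin at (325,150), box top corners near (306,127), (341,126), (308,220) and (341,217), and the carton and tape beneath. I'll crop it for precise pixels.

```bash
python3 - <<'E'
from h import *
c=optics.capture('wrist'); im=c['img'][70:240,260:400]
cv2.imwrite('pics/w1c.png',cv2.resize(np.clip(im*1.3,0,255).astype('uint8'),None,fx=3.5,fy=3.5,interpolation=cv2.INTER_CUBIC))
for n,u,v,z in(('die',323,204,113),('ram',325,149,118),('b1',306,127,94),('b2',341,126,94),('b4',308,219,94),('b3',341,217,94)): print(n,unproj(c,u,v,z).round(1))
E
```

```text
die [451.6 -74.  113. ]
ram [461.2 -27.9 118. ]
b1 [448.3 -11.6  94. ]
b2 [477.  -15.8  94. ]
b4 [434.8 -92.4  94. ]
b3 [464.4 -95.7  94. ]
```

View pics/w1c.png

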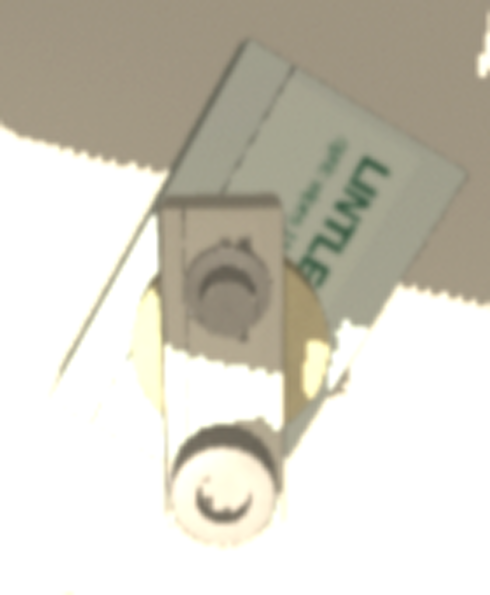

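```bash
cat > pt.py <<'E'
from h import *
c=optics.capture('wrist'); f=3.5
for n,u,v,z in(('die',225,495,113),('ramtop',226,302,120),('ramfoot',228,288,98),('b1',160,207,94),('b2',282,205,94),('tapeL',135,350,65),('tapeR',331,355,65)): print(n,unproj(c,260+u/f,70+v/f,z).round(1))
print(ctrl.sense()['eef_pos'])
E
python3 pt.py
```

```text
die [451.6 -80.7 113. ]
ramtop [460.  -33.1 120. ]
ramfoot [460.5 -34.4  98. ]
b1 [447.8 -13.3  94. ]
b2 [476.4 -17.8  94. ]
tapeL [432.1 -53.3  65. ]
tapeR [484.1 -63.8  65. ]
[453.94053335 -56.22505327 249.0825318 ]
```

Measurements agree with the top view: die ≈ (451.5,-81.5), ram ≈ (460.3,-34), box centre ≈ (456,-58) at 80°. Next I'll descend to the die.

```bash
python3 -m handwheel '[[[-1,-0.05,-0.51,-0.6,0],[-1,0,0,-0.8,0],[-1,0,0,-0.8,0],[-1,0,0,-0.6,0],[-1,0,0,-0.26,0],[-1,0,0,0,0],[-1,0,0,0,0]]]' 30
python3 -m handwheel '[[[1,0,0,0,0],[1,0,0,0,0],[1,0,0,0,0],[1,0,0,0,0],[1,0,0,0,0],[1,0,0,0,0],[1,0,0,0,0],[1,0,0,0,0]]]'
python3 -c "
from h import *
snap('wrist','w2')"
```

```text
time_s: 2.95
eef_pos: [452.0, -82.4, 96.5]
ee_rot: [0.0, 0.766, 0.643, 0.0]
force: [0.2, -0.3, 0.1]
grip_width: 0.997
grip_force: 0.0
time_s: 3.75
eef_pos: [451.8, -82.8, 96.2]
ee_rot: [0.0, 0.766, 0.643, 0.0]
force: [-2.6, 0.1, 5.2]
grip_width: 0.289
grip_force: 29.5
```

View pics/w2.png

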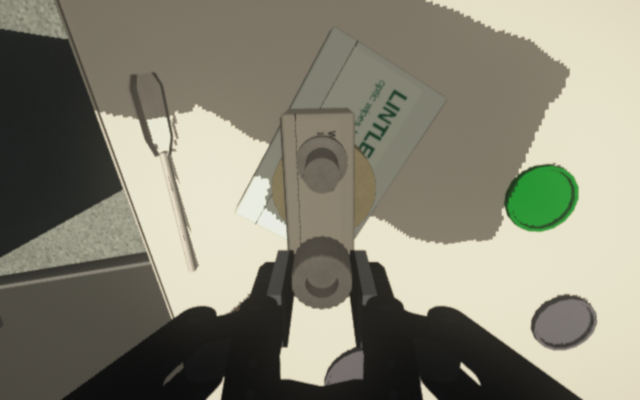

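The grip is centred on the die: its ring is at (322,280) between the pads, and the ram at (322,165) is undisturbed. The fingertips would meet the rim in the dish, so I'll regrip 4 mm higher and then lift.

```bash
python3 -m handwheel '[[[0.2,0,0,0,0],[0.2,0,0,0,0],[0.2,0,0,0.08,0],[1,0,0,0,0],[1,0,0,0,0],[1,0,0,0,0],[1,0,0,0,0]]]' 30
python3 -m handwheel '[[[1,0,0,0.2,0],[1,0,0,0.5,0],[1,0,0,0.9,0],[1,0,0,0.4,0],[1,0,0,0,0],[1,0,0,0,0]]]'
```

```text
time_s: 4.5
eef_pos: [451.9, -82.8, 100.4]
ee_rot: [0.0, 0.766, 0.643, 0.0]
force: [-1.7, 0.2, 6.4]
grip_width: 0.29
grip_force: 29.1
time_s: 5.1
eef_pos: [451.4, -82.5, 199.5]
ee_rot: [-0.0, 0.766, 0.643, -0.0]
force: [0.3, -0.8, -1.2]
grip_width: 0.286
grip_force: 29.7
```

```bash
python3 -m handwheel '[[[1,-0.03,0.98,0,0],[1,-0.03,0.98,0,0],[1,-0.03,0.98,0,0],[1,-0.03,0.98,0,0],[1,-0.03,0.98,0,0],[1,-0.03,0.98,0,0],[1,-0.03,0.98,0,0],[1,-0.03,0.98,0,0],[1,-0.03,0.98,0,0],[1,0,0,0,0]]]'
python3 -m handwheel '[[[1,0,0.03,-0.9,0],[1,0,0,-0.9,0],[1,0,0,-0.9,0],[1,0,0,-0.5,0],[1,0,0,0,0],[1,0,0,0,0]]]'
python3 -c "
from h import *
snap('wrist','w3')"
```

```text
time_s: 6.1
eef_pos: [436.3, 362.5, 197.4]
ee_rot: [-0.001, 0.765, 0.645, -0.001]
force: [-0.1, -0.9, -1.5]
grip_width: 0.289
grip_force: 29.7
time_s: 6.7
eef_pos: [438.3, 359.5, 39.9]
ee_rot: [-0.0, 0.766, 0.642, -0.0]
force: [1.1, -0.2, -0.7]
grip_width: 0.285
grip_force: 29.8
```

View pics/w3.png

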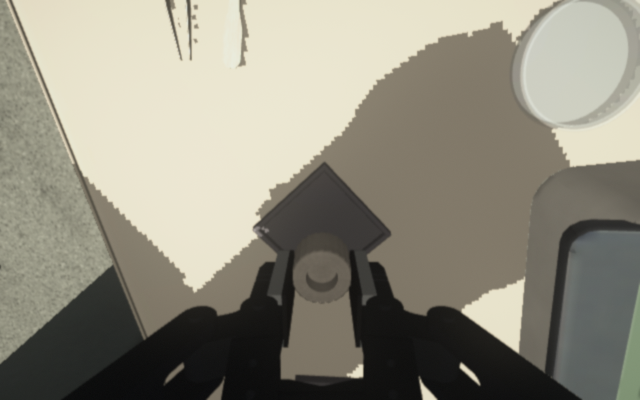

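The dish's diagonal lines up with the fingers, with corners at (254,228), (390,233) and (323,162). I'll check its centre.

```bash
python3 - <<'E'
from h import *
c=optics.capture('wrist')
print(unproj(c,322,230.5,6),unproj(c,323,162,6),unproj(c,254,228,6),unproj(c,390,233,6)); print(ctrl.sense()['eef_pos'])
E
python3 -m handwheel '[[[1,0,0,-0.3,0],[1,0,0,-0.2,0],[1,0,0,-0.1,0],[1,0,0,0,0],[1,0,0,0,0]]]'
```

```text
[439.07309979 362.45586441   6.        ] [446.20596886 399.78501789   6.        ] [403.03539994 370.39767761   6.        ] [475.32044606 354.46785035   6.        ]
[439.00442401 360.05673954  41.33317142]
time_s: 7.3
eef_pos: [438.5, 360.0, 10.3]
ee_rot: [0.0, 0.766, 0.643, 0.0]
force: [0.3, -0.7, -0.6]
grip_width: 0.292
grip_force: 29.8
```

```bash
python3 -m handwheel '[[[1,0,0.02,-0.04,0],[1,0,0,0,0],[1,0,0,0,0]]]'
python3 -m handwheel '[[[0.3,0,0,0,0],[0.2,0,0,0,0],[0.1,0,0,0,0],[0,0,0,0,0],[-0.2,0,0,0.4,0],[-1,0,0,0.9,0],[-1,0,0,0.9,0],[-1,0,0,0.9,0],[-1,0,0,0.4,0],[-1,0,0,0,0]]]'
python3 -c "
from h import *
snap('wrist','w4')"
```

```text
time_s: 7.6
eef_pos: [438.6, 360.2, 10.0]
ee_rot: [0.001, 0.766, 0.643, -0.0]
force: [-6.0, -9.5, 20.9]
grip_width: 0.286
grip_force: 32.0
time_s: 8.6
eef_pos: [439.3, 361.5, 185.9]
ee_rot: [0.001, 0.766, 0.643, 0.003]
force: [-0.4, -0.3, -1.1]
grip_width: 0.994
grip_force: 0.0
```

View pics/w4.png

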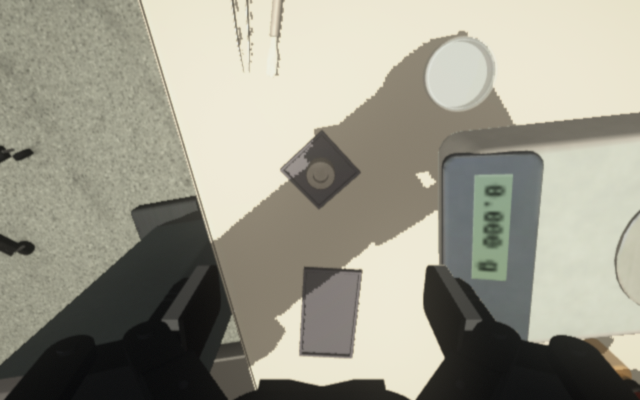

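The die sits in the square dish: centre (321,176) against the dish centre (320,170). Next is the ram pin.

```bash
python3 -m handwheel '[[[-1,0.052,-0.985,0,0],[-1,0.052,-0.985,0,0],[-1,0.052,-0.985,0,0],[-1,0.052,-0.985,0,0],[-1,0.052,-0.985,0,0],[-1,0.052,-0.985,0,0],[-1,0.052,-0.985,0,0],[-1,0.052,-0.985,0,0],[-1,0,0,0,0],[-1,0,0,0,0]]]'
python3 -c "
from h import *
c=snap('wrist','w5')
print(proj(c,[460.3,-34,120]),proj(c,[460.3,-34,98]))"
```

```text
time_s: 9.65
eef_pos: [458.4, -33.6, 181.4]
ee_rot: [-0.001, 0.767, 0.642, -0.001]
force: [-0.3, 0.3, 0.8]
grip_width: 1.002
grip_force: 0.0
[325.77573133 217.11019988] [325.44981959 205.10825684]
```

View pics/w5.png

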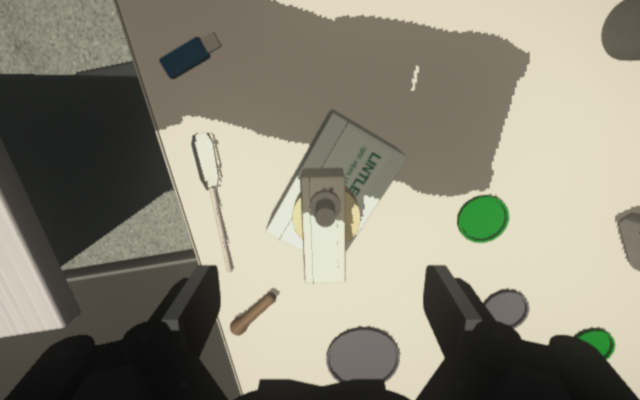

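The ram pin's top is at (325,214), matching the prediction of (326,217). I'll grip its thin part.

```bash
python3 -m handwheel '[[[-1,0.03,0,-0.6,0],[-1,0,0,-0.6,0],[-1,0,0,-0.29,0],[1,0,0,0,0],[1,0,0,0,0],[1,0,0,0,0],[1,0,0,0,0],[1,0,0,0,0],[1,0,0,0,0],[1,0,0,0,0]]]' 25
python3 -m handwheel '[[[1,0,0,0,0],[1,0,0,0.2,0],[1,0,0,0.5,0],[1,0,0,0.7,0],[1,0,0,0,0]]]'
python3 -c "
from h import *
snap('wrist','w6')"
```

```text
time_s: 10.7
eef_pos: [460.7, -33.1, 108.9]
ee_rot: [0.0, 0.766, 0.643, 0.0]
force: [-1.1, 1.1, 5.1]
grip_width: 0.158
grip_force: 24.6
time_s: 11.2
eef_pos: [462.3, -33.8, 182.6]
ee_rot: [0.003, 0.766, 0.643, 0.002]
force: [0.4, 0.2, -1.0]
grip_width: 0.155
grip_force: 24.0
```

View pics/w6.png

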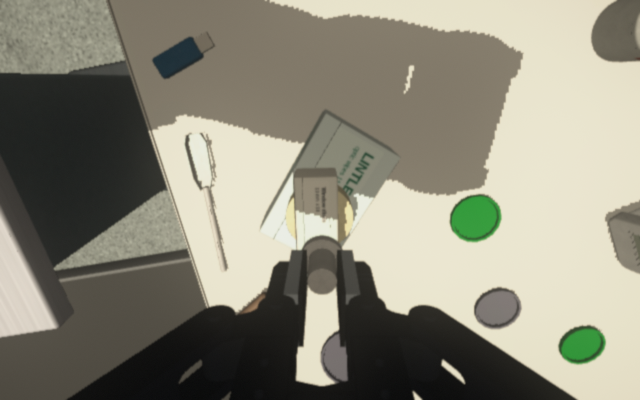

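The pin is held upright at (322,270). Moving to the grey small dish.

```bash
python3 -m handwheel '[[[1,0.64,-0.73,0,0],[1,0.64,-0.73,0,0],[1,0.64,-0.73,0,0],[1,0.64,-0.73,0,0],[1,0.64,-0.73,0,0],[1,0,0,0,0],[1,0,0,-0.8,0],[1,0,0,-0.8,0],[1,0,0,-0.8,0],[1,0,0,0,0]]]'
python3 -c "
from h import *
snap('wrist','w7');print(ctrl.sense()['eef_pos'])"
```

```text
time_s: 12.25
eef_pos: [617.2, -213.7, 52.0]
ee_rot: [-0.006, 0.766, 0.643, -0.002]
force: [-1.1, 0.3, -0.9]
grip_width: 0.158
grip_force: 24.1
[ 619.02928875 -214.71395058   56.05525353]
```

View pics/w7.png

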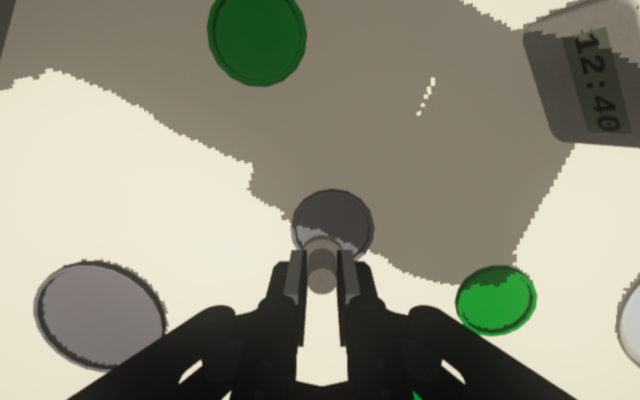

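The grey dish's rim is at u 292–374 with its top at v 189, so its centre is about (333,227). The pin is at (322,270).

```bash
python3 - <<'E'
from h import *
c=optics.capture('wrist')
print(unproj(c,333,227,6),proj(c,[621.4,-217,6]),unproj(c,292,225,6),unproj(c,374,228,6),unproj(c,333,189,6)); print(ctrl.sense()['eef_pos'])
E
```

```text
[ 624.61241251 -217.45471875    6.        ] [327.48393968 227.16842995] [ 601.11378095 -212.03985418    6.        ] [ 648.25800997 -222.25070347    6.        ] [ 628.45588367 -194.41582256    6.        ]
[ 620.48932341 -215.50521242   58.84620569]
```

```bash
python3 -m handwheel '[[[1,0.0,-0.02,-0.4,0],[1,0,0,-0.3,0],[1,0,0,-0.1,0],[1,0,0,0,0],[1,0,0,0,0]]]'
```

```text
time_s: 12.85
eef_pos: [621.0, -216.8, 19.3]
ee_rot: [0.001, 0.766, 0.643, 0.0]
force: [0.5, -1.2, -0.2]
grip_width: 0.156
grip_force: 24.1
```

```bash
python3 -m handwheel '[[[1,0,0,-0.025,0],[1,0,0,0,0],[1,0,0,0,0]]]'
```

```text
time_s: 13.15
eef_pos: [621.1, -216.9, 18.6]
ee_rot: [0.001, 0.766, 0.643, 0.0]
force: [-2.1, 1.0, 6.3]
grip_width: 0.152
grip_force: 25.4
```

```bash
python3 -m handwheel '[[[0.6,0,0,0,0],[0.4,0,0,0,0],[0.2,0,0,0,0],[0,0,0,0,0],[-0.4,0,0,0.5,0],[-1,0,0,0.9,0],[-1,0,0,0.9,0],[-1,0,0,0.9,0],[-1,0,0,0.1,0],[-1,0,0,0,0]]]'
python3 -m handwheel '[[[-1,-0.66,0.63,0,0],[-1,-0.66,0.63,0,0],[-1,-0.66,0.63,0,0],[-1,-0.66,0.63,0,0],[-1,-0.66,0.63,0,0],[-1,0,0,0,0],[-1,0,0,0,0],[-1,0,0,0,0]]]'
python3 - <<'E'
from h import *
t=optics.capture('top'); w=snap('wrist'); print(ctrl.sense()['eef_pos'])
a=cv2.resize(t['img'][180:290,290:430],None,fx=4,fy=4,interpolation=cv2.INTER_CUBIC)
b=cv2.resize(w['img'][90:330,230:420],None,fx=2,fy=2,interpolation=cv2.INTER_CUBIC)[:440,:240+1]
b=cv2.resize(w['img'][120:340,260:380],None,fx=2,fy=2,interpolation=cv2.INTER_CUBIC)
m=np.hstack([a,b]); cv2.imwrite('pics/x8.png',m); print(m.shape)
# box expected top corners
for s,q in((1,1),(-1,1),(1,-1),(-1,-1)):
    e=np.deg2rad(80); l=np.array([np.cos(e),np.sin(e)]); n=np.array([l[1],-l[0]])
    p=np.array([456,-58])+l*41*s+n*15.5*q
    u=proj(w,[*p,94]); print(p.round(1),u.round(1),((u-[260,120])*2+[560,0]).round(0))
E
```

```text
time_s: 14.15
eef_pos: [620.8, -216.8, 183.2]
ee_rot: [0.001, 0.766, 0.643, 0.0]
force: [-0.4, -0.3, -0.3]
grip_width: 0.997
grip_force: 0.0
time_s: 14.95
eef_pos: [455.9, -59.7, 181.4]
ee_rot: [-0.0, 0.766, 0.642, -0.0]
force: [0.5, 0.2, -0.7]
grip_width: 0.999
grip_force: 0.0
[456.01244664 -59.83775944 181.46692991]
(440, 800, 3)
[478.4 -20.3] [345.6 140.6] [731.  41.]
[ 464.1 -101.1] [343.3 254.3] [727. 269.]
[447.9 -14.9] [297.7 140.7] [635.  41.]
[433.6 -95.7] [300.3 254.3] [641. 269.]
```

View pics/x8.png

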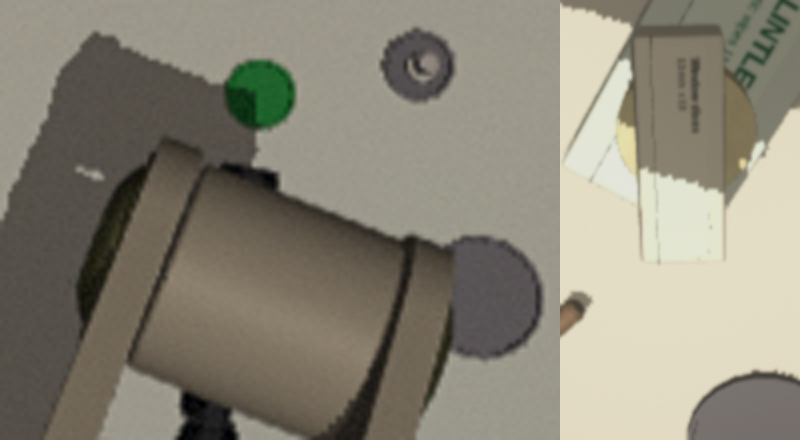

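The pin is in the grey dish. The box corners in the right panel lie within about 2 mm of prediction, so the centre is ≈ (455,-56.5). Gripping the box.

```bash
python3 -m handwheel '[[[-1,-0.02,0.06,-0.7,0],[-1,0,0,-0.7,0],[-1,0,0,-0.5,0],[-1,0,0,-0.25,0],[-1,0,0,0,0],[-1,0,0,0,0]]]' 30
python3 -m handwheel '[[[1,0,0,0,0],[1,0,0,0,0],[1,0,0,0,0],[1,0,0,0,0],[1,0,0,0,0],[1,0,0,0,0],[1,0,0,0,0],[1,0,0,0,0]]]'
```

```text
time_s: 15.65
eef_pos: [455.0, -56.6, 74.7]
ee_rot: [0.0, 0.766, 0.642, 0.0]
force: [0.5, 0.1, 0.5]
grip_width: 1.002
grip_force: 0.0
time_s: 16.45
eef_pos: [454.8, -56.2, 75.0]
ee_rot: [0.0, 0.766, 0.643, 0.0]
force: [-1.6, 0.3, 5.8]
grip_width: 0.348
grip_force: 30.4
```

```bash
python3 -m handwheel '[[[1,0,0,0.2,0],[1,0,0,0.5,0],[1,0,0,0.8,0],[1,-0.118,0.861,0,0],[1,-0.118,0.861,0,-0.1],[1,-0.118,0.861,0,-0.1],[1,-0.118,0.861,0,-0.1],[1,-0.118,0.861,0,-0.1],[1,-0.118,0.861,0,-0.06],[1,0,0,0,0]]]'
python3 -m handwheel '[[[1,0,0,-0.6,0],[1,0,0,-0.6,0],[1,0,0,-0.6,0],[1,0,0,-0.2,0],[1,0,0,0,0],[1,0,0,0,0]]]'
python3 - <<'E'
from h import *
w=snap('wrist'); print(ctrl.sense()['eef_pos'],ctrl.sense()['ee_rot'])
cv2.imwrite('pics/x9.png',w['img'][100:,160:480])
for s,q in((1,1),(-1,1),(1,-1),(-1,-1)):
    e=np.deg2rad(76.3); l=np.array([np.cos(e),np.sin(e)]); n=np.array([l[1],-l[0]])
    p=np.array([419.4,202.2])+l*55*s+n*30*q; print((proj(w,[*p,6])-[160,100]).round(0))
E
```

```text
time_s: 17.45
eef_pos: [417.8, 205.9, 150.0]
ee_rot: [-0.0, 0.785, 0.62, 0.0]
force: [-0.1, -1.5, -1.7]
grip_width: 0.343
grip_force: 29.8
time_s: 18.05
eef_pos: [419.9, 202.1, 50.8]
ee_rot: [0.0, 0.787, 0.618, 0.001]
force: [0.5, -0.1, -0.9]
grip_width: 0.348
grip_force: 29.8
[420.00028754 202.20593885  50.92991429] [5.43589015e-04 7.86502807e-01 6.17585592e-01 1.03761914e-03]
[219.  31.]
[210. 209.]
[104.  31.]
[113. 209.]
```

View pics/x9.png

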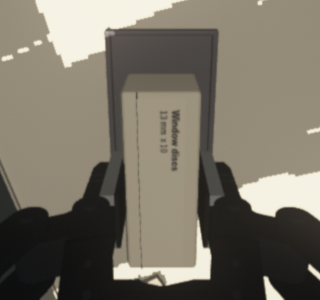

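The dish's corners, at crop (106,31) and (217,29), match the prediction, and the box is parallel to it. Lowering.

```bash
python3 -m handwheel '[[[1,0,0,-0.35,0],[1,0,0,-0.25,0],[1,0,0,-0.12,0],[1,0,0,0,0],[1,0,0,0,0]]]'
```

```text
time_s: 18.6
eef_pos: [419.7, 202.2, 14.4]
ee_rot: [0.0, 0.786, 0.618, 0.001]
force: [0.7, 0.5, 0.2]
grip_width: 0.342
grip_force: 29.8
```

```bash
python3 -m handwheel '[[[1,0,0,-0.03,0],[1,0,0,0,0],[1,0,0,0,0]]]'
```

```text
time_s: 18.9
eef_pos: [419.7, 202.3, 12.9]
ee_rot: [0.0, 0.786, 0.618, 0.001]
force: [-1.4, 0.2, 4.9]
grip_width: 0.347
grip_force: 30.6
```

```bash
python3 -m handwheel '[[[0.25,0,0,0,0],[0.2,0,0,0,0],[0.1,0,0,0,0],[0,0,0,0,0],[-0.2,0,0,0.4,0],[-1,0,0,0.9,0],[-1,0,0,0.9,0],[-1,0,0,0.9,0],[-1,0,0,0.2,0],[-1,0,0,0,0]]]'
python3 -m handwheel '[[[-1,0.127,-0.87,0,0],[-1,0.127,-0.87,0,0],[-1,0.127,-0.87,0,0],[-1,0.127,-0.87,0,0],[-1,0.127,-0.87,0,0],[-1,0.127,-0.87,0,0],[-1,0,0,0,0],[-1,0,0,0,0],[-1,0,0,0,0]]]'
python3 - <<'E'
from h import *
w=snap('wrist'); print(ctrl.sense()['eef_pos'],ctrl.sense()['ee_rot'])
o=w['img'][130:300,230:420]; u=proj(w,[458,-58.5,65]); print(u)
cv2.imwrite('pics/x10.png',cv2.resize(o,None,fx=4,fy=3.5,interpolation=cv2.INTER_CUBIC))
E
```

```text
time_s: 19.9
eef_pos: [419.7, 202.3, 178.2]
ee_rot: [0.001, 0.786, 0.618, 0.001]
force: [0.5, 1.2, -0.7]
grip_width: 1.0
grip_force: 0.0
time_s: 20.8
eef_pos: [456.7, -57.9, 176.0]
ee_rot: [-0.001, 0.786, 0.618, -0.0]
force: [0.3, 0.3, 0.2]
grip_width: 0.998
grip_force: 0.0
[456.81668152 -57.72730127 176.30054513] [-7.20395942e-04  7.86050173e-01  6.18162195e-01 -3.27395015e-04]
[324.30178905 192.93344995]
```

View pics/x10.png

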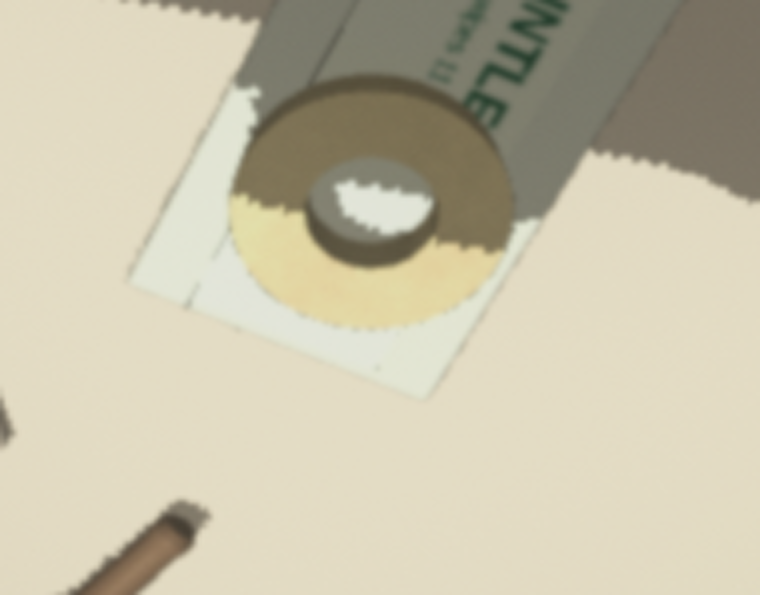

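The tape's top ellipse spans crop u 230–514 and v 88–328, so its centre is at image (323,189.4), about 2.5 mm +y of the estimate: ≈ (457,-56). Gripping the tape.

```bash
python3 -m handwheel '[[[-1,0.0,0.04,-0.8,0],[-1,0,0,-0.8,0],[-1,0,0,-0.6,0],[-1,0,0,-0.27,0],[-1,0,0,0,0],[-1,0,0,0,0]]]' 30
python3 -m handwheel '[[[1,0,0,0,0],[1,0,0,0,0],[1,0,0,0,0],[1,0,0,0,0],[1,0,0,0,0],[1,0,0,0,0]]]'
```

```text
time_s: 21.45
eef_pos: [457.4, -56.2, 54.0]
ee_rot: [0.0, 0.786, 0.618, 0.0]
force: [-0.5, -0.2, 0.4]
grip_width: 0.999
grip_force: 0.0
time_s: 22.05
eef_pos: [457.7, -56.9, 54.7]
ee_rot: [0.001, 0.786, 0.618, 0.0]
force: [-2.1, 1.7, 8.0]
grip_width: 0.598
grip_force: 29.9
```

```bash
python3 -m handwheel '[[[-0.4,0,0,0,0],[-0.4,0,0,0,0],[-0.4,0,0,-0.09,0],[-0.4,0,0,0,0],[1,0,0,0,0],[1,0,0,0,0],[1,0,0,0,0],[1,0,0,0,0]]]' 30
python3 -m handwheel '[[[1,0,0,0.1,0],[1,0,0,0.4,0],[1,0,0,0.8,0],[1,0,0,0.4,0],[1,0,0,0,0],[1,0,0,0,0]]]'
```

```text
time_s: 22.85
eef_pos: [457.1, -56.8, 49.1]
ee_rot: [-0.0, 0.786, 0.618, -0.0]
force: [-1.2, 0.6, 3.7]
grip_width: 0.6
grip_force: 31.6
time_s: 23.45
eef_pos: [457.0, -56.8, 133.6]
ee_rot: [-0.0, 0.786, 0.618, -0.0]
force: [-0.5, -0.3, 0.0]
grip_width: 0.606
grip_force: 31.7
```

```bash
python3 -m handwheel '[[[1,0.037,-0.985,0,0],[1,0.037,-0.985,0,0],[1,0.037,-0.985,0,0],[1,0.037,-0.985,0,0],[1,0,0,0,0],[1,0,0,-0.8,0],[1,0,0,-0.8,0],[1,0,0,-0.5,0],[1,0,0,0,0],[1,0,0,0,0]]]'
python3 - <<'E'
from h import *
t=snap('top'); w=snap('wrist'); print(ctrl.sense()['eef_pos'])
# dish rim check in wrist image: project rim circle, sample edge visibility
o=w['img'][80:380,200:450].copy()
for a in np.linspace(0,2*np.pi,73):
    p=proj(w,[464.3+41*np.cos(a),-253.9+41*np.sin(a),6])-[200,80]; cv2.circle(o,tuple(int(round(x)) for x in p),1,(0,0,255),-1)
cv2.imwrite('pics/x11.png',cv2.resize(o,None,fx=2,fy=2))
E
```

```text
time_s: 24.45
eef_pos: [464.5, -253.5, 28.9]
ee_rot: [-0.001, 0.786, 0.618, -0.0]
force: [0.2, 0.1, 0.2]
grip_width: 0.606
grip_force: 31.8
[ 465.22605762 -254.15055028   30.27146447]
```

View pics/x11.png

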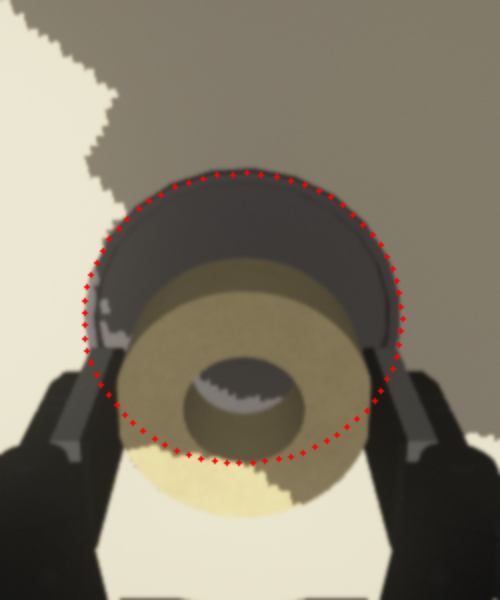

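The projected rim lies on the real dish, and the tape is level and centred over it. Lowering.

```bash
python3 -m handwheel '[[[1,-0.02,0,-0.25,0],[1,0,0,-0.15,0],[1,0,0,-0.04,0],[1,0,0,0,0],[1,0,0,0,0]]]'
```

```text
time_s: 25.05
eef_pos: [463.7, -254.0, 7.2]
ee_rot: [0.0, 0.786, 0.618, 0.0]
force: [-0.1, -0.1, 0.1]
grip_width: 0.608
grip_force: 31.8
```

```bash
python3 -m handwheel '[[[1,0,0,-0.03,0],[1,0,0,0,0],[1,0,0,0,0]]]'
```

```text
time_s: 25.35
eef_pos: [463.9, -254.1, 5.9]
ee_rot: [0.0, 0.786, 0.618, 0.0]
force: [-0.3, -0.6, 3.2]
grip_width: 0.606
grip_force: 32.1
```

```bash
python3 -m handwheel '[[[-0.3,0,0,0,0],[-0.4,0,0,0,0],[-0.5,0,0,0,0],[-0.6,0,0,0.2,0],[-1,0,0,0.5,0],[-1,0,0,0.9,0],[-1,0,0,0.9,0],[-1,0,0,0.9,0],[-1,0,0,0.5,0],[-1,0,0,0,0]]]'
python3 -m handwheel '[[[-1,-0.3,0.9,0.1,0],[-1,-0.3,0.9,0.1,0],[-1,-0.3,0.9,0.1,0],[-1,-0.3,0.9,0.1,0],[-1,0,0,0,0],[-1,0,0,0,0]]]'
python3 - <<'E'
from h import *
s=optics.capture('scene'); t=optics.capture('top')
def blob(c,X,r,lo):  # bright (non-dish) blob inside dish
    u,v=proj(c,X).round().astype(int); g=cv2.cvtColor(c['img'][v-r:v+r+1,u-r:u+r+1],cv2.COLOR_BGR2GRAY)
    return g
D=dict(die=((437.7,360.3),9,19,13),ram=((621.4,-217),9,26,10),box=((419.4,202.2),16,29,20),tape=((464.3,-253.9),16,19,27))
for n,(xy,r,h,_) in D.items():
  for cn,c in(('scene',s),('top',t)):
    u0=proj(c,[*xy,2+h]); u,v=u0.round().astype(int); R=r+6
    g=cv2.cvtColor(c['img'][v-R:v+R+1,u-R:u+R+1],cv2.COLOR_BGR2HSV)
    # items: warmer/brighter than the bluish-grey dish
    im=c['img'][v-R:v+R+1,u-R:u+R+1].astype(int); k=(im[:,:,2]-im[:,:,0])
    dish=(k<6)&(im.sum(2)<400); item=~dish
    kk,l,st,ce=cv2.connectedComponentsWithStats(item.astype('uint8'))
    best=[(st[i,4],(ce[i]+[u-R,v-R]).round(1)) for i in range(1,kk) if st[i,4]>8 and st[i,0]>0 and st[i,1]>0 and st[i,0]+st[i,2]<2*R+1]
    print(n,cn,'pred top px',u0.round(1),best,[unproj(c,*b[1],2+h*.75).round(0)[:2] for b in best])
for i,(c) in enumerate((s,t)): pass
print(ctrl.sense()['eef_pos'])
E
```

```text
time_s: 26.35
eef_pos: [464.7, -254.7, 205.0]
ee_rot: [0.004, 0.786, 0.618, 0.001]
force: [-0.0, -1.0, 0.5]
grip_width: 0.998
grip_force: 0.0
time_s: 26.95
eef_pos: [403.4, -73.3, 220.5]
ee_rot: [0.0, 0.786, 0.618, -0.0]
force: [0.1, -0.4, 0.3]
grip_width: 0.999
grip_force: 0.0
die scene pred top px [200.  186.1] [] []
die top pred top px [176.1 265.7] [(np.int32(104), array([176.5, 265.6]))] [array([438., 361.])]
ram scene pred top px [408.8 241.4] [] []
ram top pred top px [396.  194.5] [(np.int32(62), array([395.3, 196.5]))] [array([ 617., -216.])]
box scene pred top px [234.9 214.1] [] []
box top pred top px [236.3 272.5] [(np.int32(438), array([237.1, 272.8]))] [array([418., 202.])]
tape scene pred top px [391.2 296.9] [] []
tape top pred top px [411.6 253.8] [(np.int32(370), array([411.7, 254.3]))] [array([ 463., -255.])]
[403.75129424 -74.4674036  220.21562684]
```

```bash
python3 - <<'E'
from h import *
for cn in('scene','top'):
    c=optics.capture(cn); u,v=proj(c,[621.4,-217,14]).round().astype(int)
    g=cv2.cvtColor(c['img'],cv2.COLOR_BGR2GRAY)[v-10:v+11,u-10:u+11]
    print(cn); print('\n'.join(' '.join('%3d'%x for x in r) for r in g))
    for n,z in(('base',2),('mid',15),('top',28)): print(n,(proj(c,[621.4,-217,z])-[u-10,v-10]).round(1))
E
```

```text
scene
168 169 166 170 168 164 165 168 170 167 170 163 167 168 167 167 169 167 167 164 165
169 166 168 166 166 165 169 162 170 167 166 167 172 168 169 165 169 163 168 167 164
166 170 162 167 167 168 166 168 168 169 165 171 167 168 165 167 167 165 165 167 168
167 170 172 168 168 168 166 161 159 163 166 163 168 164 170 168 170 166 171 168 170
167 166 168 166 168 163 147 131 118 131 136 137 148 160 170 171 165 163 169 169 166
166 166 171 164 143 109  91  87  80  76  86  94 109 122 150 160 169 168 171 169 168
166 165 157 124  93  81  84  91  88  87 103 120 132 120 103 121 147 166 167 167 169
166 164 121  87  82  87  93 100  95  98 130 145 152 147 115  78 118 152 168 169 169
166 135  86  77  89  94  93  87  90  96 128 146 147 146 121  83  81 105 152 170 167
151 115  87  88  93  97  91  96  93  80 103 132 143 136 118  96  73  79 129 165 168
152 109  96  96  91  91  92 120 117  81  81  97 105  95  82  93  89  78 102 148 169
141  96  86  95  94  86  96 125 116  81  92  95  93  88  87  92  92  78  81 144 173
133  82  86  95  92  92  99 120 123  89  91  93  96 106 113  99  94  85  85 135 169
14
[... 1835 characters left out ...]
 78  71  94 130  99  90  91  98 114  81  79  69  52 108 150 151
150  85  76  76  80  83  76  75 103 134 145 135 119  90  80  77  49  77 137 152 153
153 124  71  74  80  80  79  80  76  85 115 104  72  77  77  70  60 109 148 151 151
152 149  98  79  77  77  79  76  78  77  82  79  77  77  71  53  86 134 154 152 151
150 153 148  99  82  78  75  77  79  79  81  80  75  73  57  86 125 148 153 152 150
148 151 150 144 108  94  76  77  78  76  78  76  73  76  82 124 149 153 150 151 151
152 153 151 155 149 128 100  90  79  75  77  79 108 111 112 150 151 151 151 152 152
150 151 149 150 150 153 148 126 110 110 116 115 148 153 149 152 153 151 151 150 152
base [ 9.  11.1]
mid [10.  10.3]
top [11.   9.5]
```

The pin stands upright: its foot ring and head lie along the predicted vertical and within about 4 mm of the dish centre. All four things are in place, so I'll hand in.

```bash
python3 -c "
from rig import ctrl
print(ctrl.finish_job())"
```

```text
the job is handed in; nothing more can be done
None
```

I handed the job in at about 27 s with the die, ram pin, disc box and tape roll each measured within about 5 mm of its own dish centre. The carton looked unmoved, though I did not re-measure it at the end, and `ctrl.finish_job()` returned no verdict.

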